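# Eject a specimen carrier and catch it on the chute

## Task

Slide the guard on the specimen loader fully back off the eject key by pushing its fin. Then press the key fully down with one fingertip while your other finger stands in the chute, so that the carrier that pops out is stopped by that finger before it slides off the end of the chute. Do not squeeze or lift the carrier, leave the other things on the table where they are, and finish while holding: the key still fully down under the fingertip and the carrier, out of its nest, resting against the other finger on the chute.

Things in the scene. Friction and masses are not known exactly. Their poses are not given: they have to be found in the camera images.
- loader: Specimen loader, fixed to the table: light grey housing 66 mm high at the rear, then a nest and an open-topped chute sloping down 12 degrees along the loader's +x. Origin at table height below the middle of the nest; x = way out, y = towards the eject key, z up. The nest's side walls stand 18 mm above the floor (x up to 22 mm), the chute's 6 mm. Beside it: the key, under its guard.
- key_top (a point): Centre of the top of the eject key, a ribbed black paddle 32 mm (loader's x) by 26 mm (y) in a small housing 27 mm high beside the chute. At x = 62, y = 59, z = 38 mm in the loader's frame when up, z = 30 when fully down: then 9 mm above the chute floor straight across from it, and 17 mm below the top of a carrier there. It moves with the key.
- guard_fin (a point): Centre of the front (+x side) face of the upright fin on the key guard: fin 28 mm wide along the loader's y, 5 mm thick, its top 61 mm and foot 46 mm above the table. The guard is a flat aluminium plate 60 x 44 mm, its top 46 mm above the table, that covers the key (plate from 33 mm before to 27 mm behind this face along x). It moves with the guard.
- guard (a joint): Slide of the key guard towards the rear (the loader's -x): 0 = over the key, 0.045 m = fully back at its stop, key uncovered. It starts between 0 and 0.008, moves with about 1.2 N and stays where it is left.
- key (a joint): Travel of the eject key: 0 = up, grows as it is pressed straight down, 0.008 m = fully down against its stop. Spring return, 1.5 N to start and 3.5 N fully down. The gate lets the carrier go at about 5 mm. The key springs up, and the gate with it, when let go.
- chute_mid (a point): Point on the chute floor, on its centre line, level with the eject key: x = 62, y = 0 in the loader's frame, 21 mm above the table, 59 mm from the key's centre straight across the chute. The chute is 43 mm wide between its side walls.
- gate (a point): Middle of the upper edge of a steel gate plate across the chute just ahead of the carrier (x = 21 to 25 mm); it stands 5 mm above the floor and goes down with the key. A spring pusher behind the carrier (1.9 N, 0.8 N at the end of its 40 mm stroke) then shoves the carrier out briskly (0.2 to 0.4 m/s), and the slippery floor lets it slide on by itself.
- chute_end (a point): Middle of the floor's edge at the open end of the chute (x = 117 mm in the loader's frame, 10 mm above the table), where an uncaught carrier drops off.
- carrier: The specimen carrier in the loader: a white plastic block 40 x 40 mm and 26 mm high with a round dark window on top, about 90 g, loose in the nest. Origin at the centre of its underside; z is the normal of the sloping floor. Its front face is 20 mm ahead of the origin along the loader's x. It starts at x = 0 in the loader's frame.
- spare: Bystander: a second carrier just like the first, standing on the table near the loader's key side. Origin at the centre of its underside.
- jar0: Bystander: small glass jar with white lid, diameter 44 mm, 50 mm high, standing beside the chute on the side away from the key. Origin at the centre of its underside.
- jar1: Bystander: small glass jar with white lid, diameter 44 mm, 50 mm high. Origin at the centre of its underside.
- jar2: Bystander: glass jar with white lid, diameter 48 mm, 58 mm high. Origin at the centre of its underside.
- scoop: Bystander: red plastic spoon 150 mm long, lying flat. Origin under its middle.
- bowl: Bystander: white bowl, rim diameter 170 mm, 75 mm high. Origin at the centre of its underside.
- rack: Bystander: white test-tube rack, 62 x 200 mm, 115 mm high with its tubes. Origin at the centre of its underside.
Not all that is in view belongs to the job. What is shaped like the carrier but red is not meant.

How it is judged (in metres and radians):
On the way, in this order (a step that is already met when the one before it is completed fails the run):
1. the guard is fully back and the key not yet pressed (value of joint guard above 0.04 m and value of joint key below 0.002 m), for 0.1 s.
2. the eject key is being pressed by a finger while the carrier is still in its nest (value of joint key above 0.003 m and contact force between the fingers and key above 0.3 N and x of carrier in the frame of loader below 0.008 m).
At the end, for the whole second after the job is handed in: The guard is at least 40 of its 45 mm back; the key is held at least 6.5 of its 8 mm down by a finger; the carrier has come at least 12 mm out of its nest, is still wholly on the chute (origin under 93 mm along it), lies on the chute floor, is at rest, and leans on a finger (more than 0.1 N) (value of joint guard above 0.04 m and value of joint key above 0.0065 m and contact force between the fingers and key above 0.5 N and contact force between the fingers and carrier above 0.1 N and x of carrier in the frame of loader between 0.012 and 0.093 m and z of carrier in the frame of loader below 0.04 m and angle between carrier's own z axis and vertical below 0.3 rad and linear speed of carrier below 0.02 m/s); the arm keeps its last pose, push and grip.
It fails at once if the carrier slid off the end of the chute (x of carrier in the frame of loader above 0.098 m).
It fails at once if the carrier was lifted off the chute (z of carrier in the frame of loader above 0.045 m).
It fails at once if the carrier was tipped (angle between carrier's own z axis and vertical above 0.45 rad).
It fails at once if the carrier was gripped or squeezed (over 20 N) (contact force between the fingers and carrier above 20 N).
It fails at once if another thing on the table was moved more than 30 mm (distance of any of spare, jar0, jar1, jar2, scoop, bowl, rack from where it was at the start of the episode above 0.03 m).
It also fails if it takes over 32 s, if anything falls off the work surface, if the arm or the gripper's body presses on something with over 40 N, if the wrist force passes 120 N, or if a joint passes its speed limit or range.

## Robot

A 6-joint arm with a two-finger parallel gripper is mounted at the origin on the work surface. World frame = base frame: x ahead of the robot, y to its left, z up, the work surface at z = 0. Lengths are in mm, angles in rad, forces in N, time in s.
With the tool pointing down it reaches from about 300 to 875 mm from the base axis. Payload 4.2 kg.
Tool frame: the origin (TCP) lies between the finger pads; the fingertips stand manip.nose_length ahead of it and the grasp point (between the pads) is the TCP (manip.nose_length is the distance from the TCP to the fingertips, in mm); x points along the fingers, z is the direction in which the jaws open and shut, and the axes are right-handed (so a half turn about x gives the same grasp; the last joint's range is limited). The gripper opens to 85 mm and grips with 20 to 120 N. Pads are 22 mm wide; open, the fingers measure 114 mm over their backs; the gripper's body (76 mm by 85 mm) begins 54 mm behind the grasp point. The pads swing forward as they close: fully open they stand 13 mm farther back than shut.
Start: joints at [-1.306, 0.32, 1.565, -0, 1.257, -0.02], TCP at [161.557, -551.85, 250.338] pointing down, gripper open.
Joint ranges: [-3.11, 3.11], [-0.84, 2.01], [0.21, 2.61], [-1.34, 4.49], [0.05, 2.63], [-2.56, 2.56]. Speed limits (rad/s): [2.57, 2.57, 3.14, 3.14, 3.14, 3.14].

## Interface

Orientations are given as a unit quaternion [x, y, z, w].
In Python, from station import manip gives the robot as it stands. The module is installed in compiled form; this text tells all that it offers.
- The arm moves only by the tool jog_arm, never from a script. Its argument "moves" is a list of rows, each a list of 3 entries, a list of its own where there are three numbers: the turn, a rotation vector about the tool's x, y, z in rad, then the shift along the tool's x, y, z in m, then the closure, from -1 (fully open) to 1 (shut). In form: [[[wx, wy, wz], [x, y, z], gripper], ...]. A call has 1 to 12 rows; each row shifts and turns the commanded pose from where the row before left it, along the tool's axes as they then stand; what a row does not reach is not made up. A row lasts 1/12 s, in which the tool goes at most 41.7 mm and 7.16 degrees, less where a joint would pass 70% of its speed; a pose out of reach is approached as far as the arm can. A call is refused whole if a number of a shift passes 0.0417 or a number of a turn 0.125, either way. A call with a gripper value outside its range is refused whole. The fingers move at their own pace and stop on an object; the grip force is fixed at half the most. Time passes only in rows, so rows that do not move let the fingers close. It gives the time, the measured TCP pose, the force and the opening at its end, in the units of the state.
- manip.observe(): the state, without advancing time (a new reading comes with each control period).
- manip.camera(name): name is "scene" or "top"; returns the picture (420x560x3 uint8, blue, green, red); there is no depth.
- manip.get_calibration(name): a dict with "fx", "fy", "cx", "cy" (pixels), "position" and "rotation" of the camera in the world. Camera axes: x right, y up, looking along -z (the intrinsics and any distortion apply to the point x, -y, -z); pixel columns grow to the right and rows downward; lengths in mm; the calibration is good to about 2 mm. A picture is of the moment at which its call begins. get_calibration takes no time and is no camera call.
- manip.job_done(): hands the job in, once; it reports no verdict.
The state is a dict: "time_s": time; "joint_pos": joint angles; "qd": joint speeds; "tau": joint torques, N m; "tool_pos": TCP position; "tcp_rot": TCP orientation; "ft_force": force on the tool from outside, world axes, zero at the start; "torque": the same for the moment, N m; "opening": opening from 0.0 (shut) to 1.0 (fully open).
Only numpy, scipy, OpenCV 4.12 (cv2) and the standard library are available. Lean on these libraries where they do the work, as an engineer would, in place of code of your own. Each camera call takes 0.05 s, during which the arm holds its last target. There are 200 camera calls.

## Working session

There is one attempt and no reset: what is moved stays moved. The work goes in short steps, Python scripts to look and compute and a tool call to move; the robot and the scene stay as the last step left them, time stands still between calls to the robot, and variables do not carry over. Pictures are saved under pics/ and viewed, about 8 in all and at most 12, crops included, and the job is handed in when it is done.

Besides the shell and the picture viewer there is one more tool, called after ">>>" by a JSON object that holds its "api" and its "payload". jog_arm: Moves the arm, as the interface text tells. Its arguments: {"type":"object","properties":{"moves":{"type":"array","items":{"type":"array"}}},"required":["moves"]}

```bash
mkdir -p pics; python3 - <<'E'
from station import manip
import cv2
for n in("scene","top"):
    cv2.imwrite(f"pics/{n}0.png",cv2.resize(manip.camera(n),(784,588),interpolation=cv2.INTER_CUBIC)); print(manip.get_calibration(n))
print(manip.observe(),manip.nose_length)
E
```

```text
{'fx': 445.6993192803418, 'fy': 445.6993192803418, 'cx': 284.5370282051518, 'cy': 211.87727161989605, 'position': array([1309.34635279,  198.83229385, 1003.40421359]), 'rotation': array([0.18930946, 0.24613251, 0.73821466, 0.59884876])}
{'fx': 436.15233954354653, 'fy': 436.15233954354653, 'cx': 280.97551460471783, 'cy': 210.31783390224658, 'position': array([ 515.24619217,   30.57880658, 1115.96504806]), 'rotation': array([ 0.03692209, -0.0218499 , -0.70523684,  0.70767248])}
{'time_s': 0.1, 'joint_pos': array([-1.30599336e+00,  3.20255432e-01,  1.56557294e+00,  1.83389599e-05,
        1.25741901e+00, -1.99570874e-02]), 'qd': array([ 1.17952064e-03, -1.20092230e-03, -2.77393886e-03, -1.14601148e-03,
        8.66776201e-04, -3.98582407e-05]), 'tau': array([ 5.22258979e-04, -4.16408730e+01, -2.34704894e+01, -4.77326159e-05,
        4.90044040e-03,  8.94760490e-06]), 'tool_pos': array([ 161.45620039, -551.44341439,  249.54436974]), 'tcp_rot': array([ 0.4243572 ,  0.56634618, -0.42362734,  0.56543156]), 'ft_force': array([0.10606728, 0.33127569, 0.09518312]), 'torque': array([-0.02243223,  0.00960008,  0.04621003]), 'opening': 0.9979531656042535} 19.0
```

View pics/top0.png

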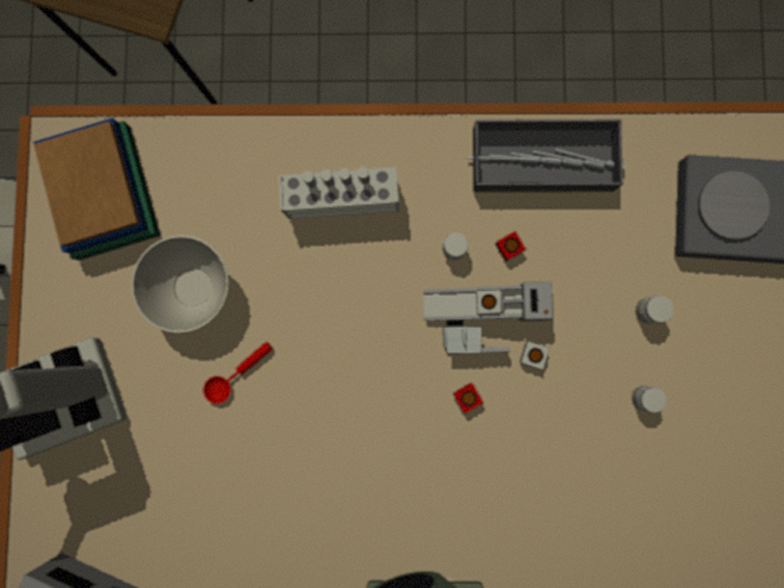

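View pics/scene0.png

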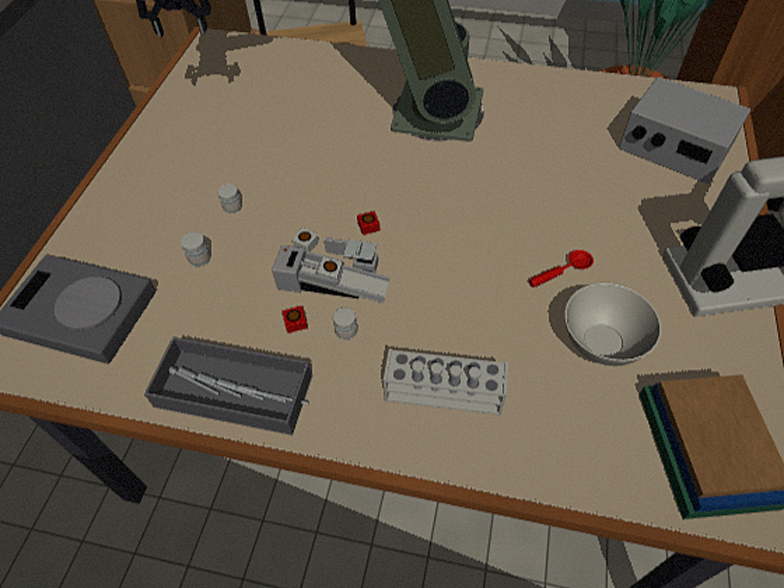

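The top view shows the loader at about (424–552, 282–365), with the chute running left (world +y) and the key side facing the robot. jar0 is at (455, 245) and the spare at (535, 355). Next I'll take enlarged crops.

```bash
cat > h.py <<'E'
from station import manip
import cv2, numpy as np
from scipy.spatial.transform import Rotation as R
def crop(name,x0,y0,w,h,s,out):
    cv2.imwrite(out,cv2.resize(manip.camera(name)[y0:y0+h,x0:x0+w],None,fx=s,fy=s,interpolation=cv2.INTER_CUBIC))
def ray(name,u,v,z):
    c=manip.get_calibration(name); d=R.from_quat(c['rotation']).apply([(u-c['cx'])/c['fx'],-(v-c['cy'])/c['fy'],-1])
    p=c['position']; return p+d*(z-p[2])/d[2]
def proj(name,P):
    c=manip.get_calibration(name); q=R.from_quat(c['rotation']).inv().apply(np.atleast_2d(P)-c['position'])
    return np.c_[c['cx']+c['fx']*q[:,0]/-q[:,2], c['cy']-c['fy']*q[:,1]/-q[:,2]]
E
python3 -c "
from h import *
crop('top',296,190,104,80,7,'pics/t1.png'); crop('scene',190,155,100,70,8,'pics/s1.png')"
```

```text
(no output)
```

View pics/t1.png

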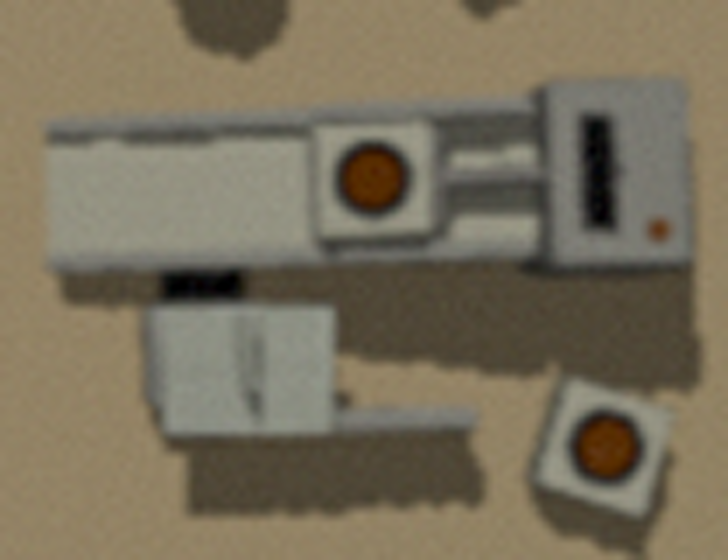

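View pics/s1.png

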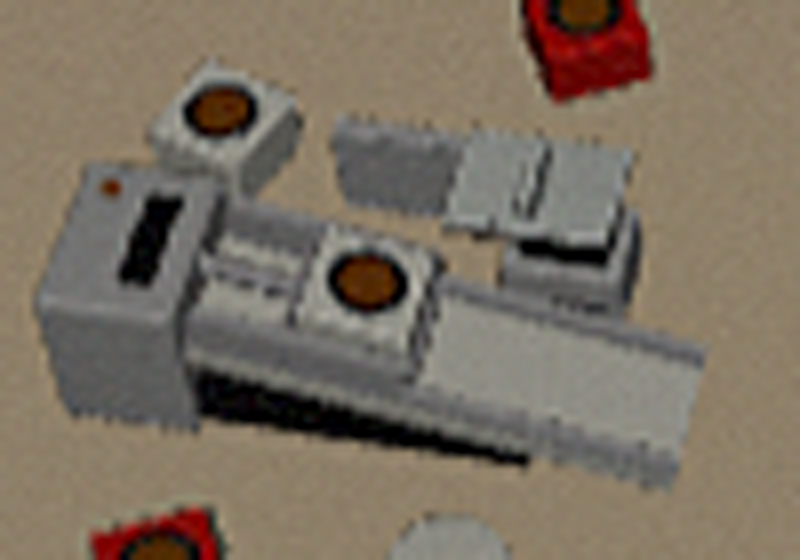

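The top crop shows the carrier window at (372, 178), the chute end edge from (48, 125) to (48, 268), and the guard plate spanning (160–334, 308–432). The scene crop shows the window at (367, 280), the chute end at about (687, 420), and the plate corners (465,135), (635,150), (612,243) and (443,225). I'll fit the pose from these.

```bash
cat > fit.py <<'E'
from h import *
from scipy.optimize import least_squares
T=lambda p:((np.array(p)+.5)/7-.5+[296,190]); S=lambda p:((np.array(p)+.5)/8-.5+[190,155])
def L2W(q,P): return R.from_euler('z',q[2]).apply(P)+[q[0],q[1],0]
def pts(q):
    f=q[3] # plate centre x
    return [('top',(5.4,0,59.6),T((372,178))),('scene',(5.4,0,59.6),S((367,280))),
     ('top',(117,0,16),T((48,196))),('scene',(117,0,16),S((687,420))),
     ('top',(f+30,59,46),T((161,370))),('top',(f-30,59,46),T((334,370))),
     ('scene',(f-30,81,46),S((465,135))),('scene',(f+30,81,46),S((635,150))),('scene',(f+30,37,46),S((612,243))),('scene',(f-30,37,46),S((443,225)))]
def res(q): return np.concatenate([proj(n,L2W(q,[P]))[0]-uv for n,P,uv in pts(q)])
r=least_squares(res,[600,-100,1.57,60],x_scale=[10,10,.1,10],loss='soft_l1')
q=r.x; print(q); print(res(q).reshape(-1,2).round(2))
for n,P in dict(key=(62,59,38),mid=(62,0,21),end=(117,0,10),platec=(q[3],59,46)).items(): print(n,L2W(q,[P])[0].round(1))
t=lambda x,y,z:ray('top',*T((x,y)),z)
print('spare',t(603,445,26),'fin foot',t(242,370,46),'fintop',t(262,370,61))
E
python3 fit.py
```

```text
[ 589.45589617 -115.71843842    1.59828822   51.25504447]
[[-0.17  1.23]
 [-0.59 -0.57]
 [-0.5   0.95]
 [-0.03 -2.8 ]
 [-1.02 -0.96]
 [-1.12 -1.54]
 [ 0.09 -0.4 ]
 [-0.61  0.45]
 [-0.98  0.61]
 [-0.8   0.01]]
key [528.8 -55.4  38. ]
mid [587.8 -53.7  21. ]
end [586.2   1.2  10. ]
platec [529.1 -66.1  46. ]
spare [ 500.29423018 -195.89921736   26.        ] fin foot [526.02503015 -66.80319241  46.        ] fintop [525.90221156 -72.29989786  61.        ]
```

```bash
sed -i "s/     ('top',(117,0,16),T((48,196))),('scene',(117,0,16),S((687,420))),/     ('top',(117,0,16),T((48,196))),/; s/,59,46),T/,q[4],46),T/g; s/,81,46/,q[4]+22,46/g; s/,37,46/,q[4]-22,46/g; s/1.57,60\],x_scale=\[10,10,.1,10\]/1.57,60,59],x_scale=[10,10,.1,10,10]/" fit.py; python3 fit.py
```

```text
[ 592.20026954 -115.79921842    1.60511554   51.7254828    63.58348341]
[[-0.15  0.12]
 [-0.89  0.18]
 [-0.46  0.18]
 [-0.94  0.02]
 [-1.05 -0.72]
 [ 0.16 -0.93]
 [-0.53 -0.19]
 [-0.79 -0.05]
 [-0.62 -0.52]]
key [531.1 -55.9  38. ]
mid [590.1 -53.8  21. ]
end [588.2   1.1  10. ]
platec [531.5 -66.1  46. ]
spare [ 500.29423018 -195.89921736   26.        ] fin foot [526.02503015 -66.80319241  46.        ] fintop [525.90221156 -72.29989786  61.        ]
```

```bash
cat > go.py <<'E'
from h import *
import sys
q=[592.2,-115.8,1.605]
def L2W(P): return R.from_euler('z',q[2]).apply(P)+[q[0],q[1],0]
def W2L(P): return R.from_euler('z',-q[2]).apply(np.array(P)-[q[0],q[1],0])
o=manip.observe(); A=R.from_quat(o['tcp_rot'])
print('t',o['time_s'],'L',W2L(o['tool_pos']).round(1),'F',R.from_euler('z',-q[2]).apply(o['ft_force']).round(2),'open',round(o['opening'],3),'j6',o['joint_pos'].round(2))
Lz=R.from_euler('z',q[2])
X=np.array([0,0,-1.])
for s in (1,-1):
    Z=s*Lz.apply([0,1,0]); B=R.from_matrix(np.c_[X,np.cross(Z,X),Z])
    print(s,'rotvec tool',(A.inv()*B).as_rotvec().round(4), end=' ')
    if len(sys.argv)>1: print('shift mm after turn',B.inv().apply(L2W([float(a) for a in sys.argv[1:4]])-o['tool_pos']).round(1))
    print(' loader axes in tool:',(B.inv()*Lz).as_matrix().round(2).tolist())
E
python3 go.py 105 61 160
```

```text
t 0.2 L [-420.8  445.4  249.8] F [-0.48  0.21  0.06] open 1.001 j6 [-1.31  0.32  1.57  0.    1.26 -0.02]
1 rotvec tool [ 1.8214e+00 -8.0000e-04  9.0000e-04] shift mm after turn [  89.8 -525.8 -384.4]
 loader axes in tool: [[0.0, 0.0, -1.0], [-1.0, 0.0, 0.0], [0.0, 1.0, 0.0]]
-1 rotvec tool [-1.3202e+00 -9.0000e-04 -7.0000e-04] shift mm after turn [ 89.8 525.8 384.4]
 loader axes in tool: [[0.0, 0.0, -1.0], [1.0, -0.0, 0.0], [-0.0, -1.0, 0.0]]
```

>>> {"api": "jog_arm", "payload": {"moves": [[[-0.12,0,0],[0,0,0],1],[[-0.12,0,0],[0,0,0],1],[[-0.12,0,0],[0,0,0],1],[[-0.12,0,0],[0,0,0],1],[[-0.12,0,0],[0,0,0],1],[[-0.12,0,0],[0,0,0],1],[[-0.12,0,0],[0,0,0],1],[[-0.12,0,0],[0,0,0],1],[[-0.12,0,0],[0,0,0],1],[[-0.12,0,0],[0,0,0],1],[[-0.12,0,0],[0,0,0],1]]}}

```text
time_s: 1.12
tool_pos: [161.5, -551.7, 250.1]
tcp_rot: [-0.014, 0.707, 0.014, 0.707]
ft_force: [-0.1, 0.1, 0.7]
opening: 0.003
```

>>> {"api": "jog_arm", "payload": {"moves": [[[0,0,0],[0,0.026,0.019],1],[[0,0,0],[0,0.026,0.019],1],[[0,0,0],[0,0.026,0.019],1],[[0,0,0],[0,0.026,0.019],1],[[0,0,0],[0,0.026,0.019],1],[[0,0,0],[0,0.026,0.019],1],[[0,0,0],[0,0.026,0.019],1],[[0,0,0],[0,0.026,0.019],1],[[0,0,0],[0,0.026,0.019],1],[[0,0,0],[0,0.026,0.019],1],[[0,0,0],[0,0.026,0.019],1],[[0,0,0],[0,0.026,0.019],1]]}}

```text
time_s: 2.12
tool_pos: [379.3, -230.8, 250.3]
tcp_rot: [-0.012, 0.707, 0.012, 0.707]
ft_force: [0.6, 0.2, 0.4]
opening: 0.0
```

>>> {"api": "jog_arm", "payload": {"moves": [[[0,0,0],[0.01,0.026,0.019],1],[[0,0,0],[0.01,0.026,0.019],1],[[0,0,0],[0.01,0.026,0.019],1],[[0,0,0],[0.01,0.026,0.019],1],[[0,0,0],[0.01,0.026,0.019],1],[[0,0,0],[0.01,0.026,0.019],1],[[0,0,0],[0.01,0.026,0.019],1],[[0,0,0],[0.01,0.026,0.019],1],[[0,0,0],[0,0,0],1],[[0,0,0],[0,0,0],1]]}}

```text
time_s: 2.95
tool_pos: [523.7, -18.1, 169.4]
tcp_rot: [-0.013, 0.708, 0.013, 0.706]
ft_force: [-0.3, 0.5, 0.4]
opening: 0.001
```

```bash
python3 go.py 105 61 72
```

```text
t 2.95 L [100.   65.1 169.4] F [0.52 0.27 0.45] open 0.001 j6 [-0.06  0.31  1.8  -0.    1.03 -0.09]
1 rotvec tool [-3.1389e+00 -2.0000e-04 -3.2000e-03] shift mm after turn [97.4 -5.  -4.1]
 loader axes in tool: [[0.0, 0.0, -1.0], [-1.0, 0.0, 0.0], [0.0, 1.0, 0.0]]
-1 rotvec tool [ 0.0027 -0.0021  0.0001] shift mm after turn [97.4  5.   4.1]
 loader axes in tool: [[0.0, 0.0, -1.0], [1.0, -0.0, 0.0], [-0.0, -1.0, 0.0]]
```

>>> {"api": "jog_arm", "payload": {"moves": [[[0,0,0],[0.02,0.002,0.001],1],[[0,0,0],[0.02,0.002,0.001],1],[[0,0,0],[0.02,0.002,0.001],1],[[0,0,0],[0.02,0,0],1],[[0,0,0],[0.013,0,0],1],[[0,0,0],[0,0,0],1],[[0,0,0],[0,0,0],1]]}}

```text
time_s: 3.53
tool_pos: [525.9, -14.1, 77.4]
tcp_rot: [-0.012, 0.707, 0.012, 0.707]
ft_force: [0.7, -0.2, -0.7]
opening: -0.004
```

```bash
python3 go.py; python3 -c "
from h import *
crop('scene',190,135,110,82,7,'pics/s2.png')"
```

```text
t 3.5333 L [103.9  62.8  77.4] F [-0.26 -0.74 -0.68] open -0.004 j6 [-0.05  0.42  1.91 -0.    0.82 -0.08]
1 rotvec tool [3.1402e+00 4.0000e-04 1.5000e-03]  loader axes in tool: [[0.0, 0.0, -1.0], [-1.0, 0.0, 0.0], [0.0, 1.0, 0.0]]
-1 rotvec tool [-0.0014 -0.001   0.0002]  loader axes in tool: [[0.0, 0.0, -1.0], [1.0, -0.0, 0.0], [-0.0, -1.0, 0.0]]
```

View pics/s2.png

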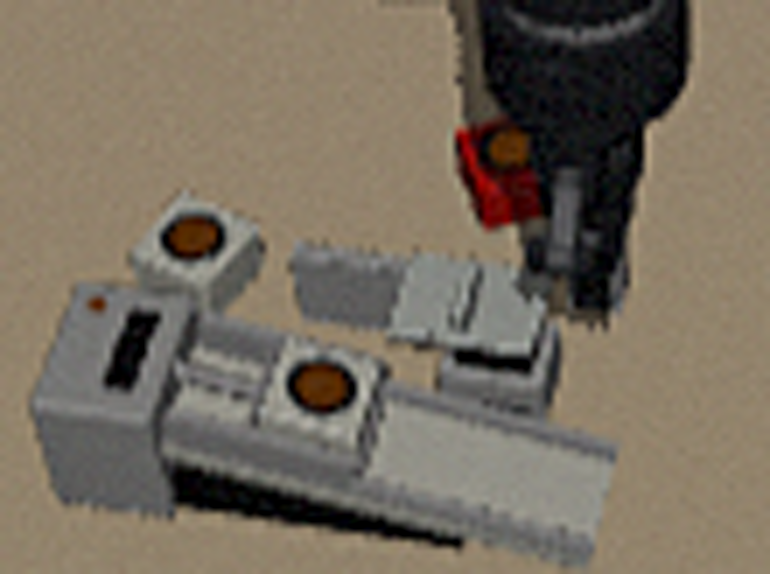

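The tip bottom is at about (580, 318) in the crop, just ahead of the guard plate. I'll check its height by projection.

```bash
python3 - <<'E'
from go import *
for z in (45,52,58,64):
    for y in (48,62.8): print(z,y,((proj('scene',L2W([103.9,y,z]))[0]-[190,135]+.5)*7-.5).round(0))
E
```

```text
t 3.5833 L [104.   62.   78.2] F [-0.04 -0.44 -0.13] open 0.001 j6 [-0.05  0.42  1.91 -0.    0.82 -0.08]
1 rotvec tool [ 3.1403e+00  5.0000e-04 -1.7000e-03]  loader axes in tool: [[0.0, 0.0, -1.0], [-1.0, 0.0, 0.0], [0.0, 1.0, 0.0]]
-1 rotvec tool [-0.0013  0.0011  0.0003]  loader axes in tool: [[0.0, 0.0, -1.0], [1.0, -0.0, 0.0], [-0.0, -1.0, 0.0]]
45 48 [588. 349.]
45 62.8 [595. 321.]
52 48 [587. 337.]
52 62.8 [594. 309.]
58 48 [587. 328.]
58 62.8 [594. 300.]
64 48 [586. 318.]
64 62.8 [593. 290.]
```

>>> {"api": "jog_arm", "payload": {"moves": [[[0,0,0],[0.005,0,0],1],[[0,0,0],[0,-0.008,0],1],[[0,0,0],[0,-0.008,0],1],[[0,0,0],[0,-0.008,0],1],[[0,0,0],[0,-0.008,0],1],[[0,0,0],[0,-0.005,0],1],[[0,0,0],[0,-0.005,0],1],[[0,0,0],[0,-0.005,0],1],[[0,0,0],[0,-0.005,0],1],[[0,0,0],[0,-0.005,0],1],[[0,0,0],[0,-0.005,0],1],[[0,0,0],[0,-0.005,0],1]]}}

```text
time_s: 4.58
tool_pos: [528.6, -80.5, 72.2]
tcp_rot: [-0.012, 0.707, 0.012, 0.707]
ft_force: [-2.3, 2.4, 1.6]
opening: 0.004
```

>>> {"api": "jog_arm", "payload": {"moves": [[[0,0,0],[0,-0.004,0],1],[[0,0,0],[0,-0.003,0],1],[[0,0,0],[0,0,0],1]]}}

```text
time_s: 4.83
tool_pos: [529.0, -87.8, 72.2]
tcp_rot: [-0.012, 0.707, 0.012, 0.707]
ft_force: [0.9, -0.8, -0.0]
opening: 0.003
```

```bash
python3 go.py
```

```text
t 4.8333 L [30.1 62.2 72.2] F [-0.82 -0.84 -0.03] open 0.003 j6 [-0.19  0.44  1.89 -0.    0.81 -0.22]
1 rotvec tool [ 3.141e+00  8.000e-04 -1.000e-04]  loader axes in tool: [[0.0, 0.0, -1.0], [-1.0, 0.0, 0.0], [0.0, 1.0, 0.0]]
-1 rotvec tool [-0.0006  0.0001  0.0005]  loader axes in tool: [[0.0, 0.0, -1.0], [1.0, -0.0, 0.0], [-0.0, -1.0, 0.0]]
```

Creeping to the stop.

>>> {"api": "jog_arm", "payload": {"moves": [[[0,0,0],[0,-0.002,0],1],[[0,0,0],[0,-0.002,0],1],[[0,0,0],[0,0,0],1]]}}

```text
time_s: 5.08
tool_pos: [529.1, -91.3, 72.2]
tcp_rot: [-0.012, 0.707, 0.012, 0.707]
ft_force: [0.3, -0.4, -0.2]
opening: -0.001
```

>>> {"api": "jog_arm", "payload": {"moves": [[[0,0,0],[0,-0.002,0],1],[[0,0,0],[0,-0.001,0],1],[[0,0,0],[0,0,0],1]]}}

```text
time_s: 5.33
tool_pos: [529.2, -94.2, 72.3]
tcp_rot: [-0.012, 0.707, 0.012, 0.707]
ft_force: [-0.7, 1.4, -0.3]
opening: -0.002
```

```bash
python3 go.py;  python3 -c "
from h import *
crop('scene',190,135,110,82,7,'pics/s3.png')"
```

```text
t 5.3333 L [23.7 62.2 72.3] F [ 1.38  0.7  -0.3 ] open -0.002 j6 [-0.2   0.44  1.89 -0.    0.81 -0.23]
1 rotvec tool [3.1414e+00 3.0000e-04 1.0000e-04]  loader axes in tool: [[0.0, 0.0, -1.0], [-1.0, 0.0, 0.0], [0.0, 1.0, 0.0]]
-1 rotvec tool [-0.0002 -0.0001  0.0002]  loader axes in tool: [[0.0, 0.0, -1.0], [1.0, -0.0, 0.0], [-0.0, -1.0, 0.0]]
```

View pics/s3.png

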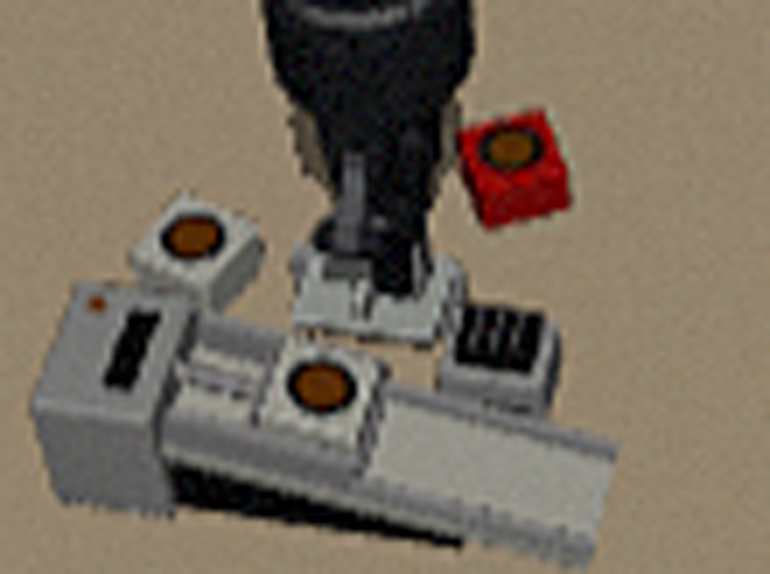

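The plate has moved back: its near edge now runs (295, 328)–(433, 345), and the key is uncovered at (458–545, 305–370). The force doesn't show the stop yet, so I'll push on.

>>> {"api": "jog_arm", "payload": {"moves": [[[0,0,0],[0,-0.002,0],1],[[0,0,0],[0,-0.001,0],1],[[0,0,0],[0,0,0],1]]}}

```text
time_s: 5.63
tool_pos: [529.3, -96.9, 72.3]
tcp_rot: [-0.012, 0.707, 0.012, 0.707]
ft_force: [0.2, 1.8, -0.3]
opening: -0.003
```

>>> {"api": "jog_arm", "payload": {"moves": [[[0,0,0],[0,-0.002,0],1],[[0,0,0],[0,-0.001,0],1],[[0,0,0],[0,0,0],1]]}}

```text
time_s: 5.88
tool_pos: [529.2, -97.4, 72.3]
tcp_rot: [-0.009, 0.707, 0.013, 0.707]
ft_force: [0.1, 13.1, 2.1]
opening: -0.002
```

The guard is at its stop: force jumped to 13 N with no further motion. I'll back off, lift, and open the gripper to about half.

>>> {"api": "jog_arm", "payload": {"moves": [[[0,0,0],[0,0.004,0],1],[[0,0,0],[0,0.006,0],1],[[0,0,0],[-0.03,0.01,0],1],[[0,0,0],[-0.03,0.008,0.008],-0.05],[[0,0,0],[-0.01,0.008,0.008],-0.05],[[0,0,0],[0,0.008,0.008],-0.05],[[0,0,0],[0,0,0.008],-0.05],[[0,0,0],[0,0,0],-0.05],[[0,0,0],[0,0,0],-0.05],[[0,0,0],[0,0,0],-0.05]]}}

```text
time_s: 6.72
tool_pos: [558.8, -55.3, 140.8]
tcp_rot: [-0.012, 0.708, 0.012, 0.706]
ft_force: [0.3, 0.4, -0.3]
opening: 0.527
```

```bash
python3 go.py 64 29.5 130; python3 - <<'E'
from h import *
q=[592.2,-115.8,1.605]
for n,P in dict(key=(62,59,38),kc1=(46,46,38),kc2=(78,46,38),kc3=(78,72,38),kc4=(46,72,38)).items():
    print(n,((proj('scene',R.from_euler('z',q[2]).apply(P)+[q[0],q[1],0])[0]-[190,135]+.5)*7-.5).round(0))
crop('scene',190,105,110,112,6,'pics/s4.png')
E
```

```text
t 6.7167 L [ 61.6  31.3 140.8] F [ 0.35 -0.31 -0.33] open 0.527 j6 [-0.12  0.39  1.75 -0.    1.   -0.15]
1 rotvec tool [ 3.1411e+00 -2.0000e-04  5.4000e-03] shift mm after turn [10.8 -2.4 -1.8]
 loader axes in tool: [[0.0, 0.0, -1.0], [-1.0, 0.0, 0.0], [0.0, 1.0, 0.0]]
-1 rotvec tool [-0.0005 -0.0035 -0.0001] shift mm after turn [10.8  2.4  1.8]
 loader axes in tool: [[0.0, 0.0, -1.0], [1.0, -0.0, 0.0], [-0.0, -1.0, 0.0]]
key [492. 326.]
kc1 [446. 345.]
kc2 [524. 355.]
kc3 [537. 307.]
kc4 [460. 297.]
```

View pics/s4.png

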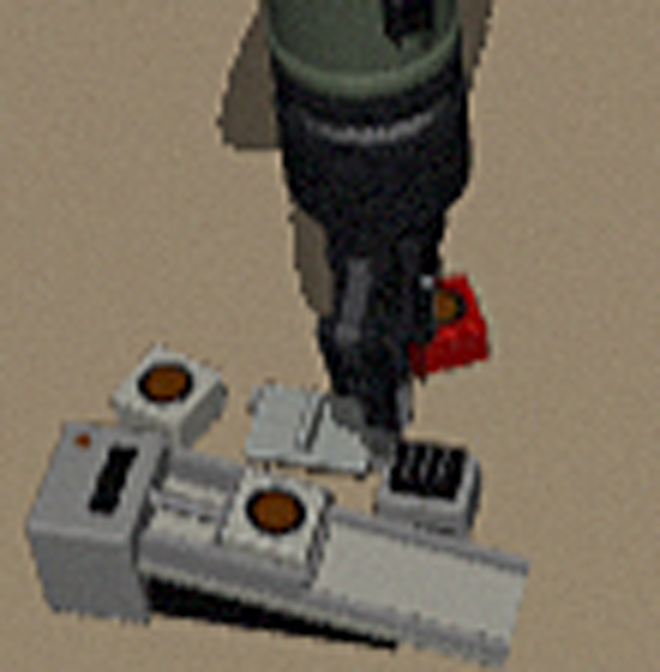

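The predicted key position is about 1–2 px away from where it appears. I'll step aside and take one clean view with each camera to measure the key itself.

>>> {"api": "jog_arm", "payload": {"moves": [[[0,0,0],[-0.01,0.03,0.02],-0.05],[[0,0,0],[-0.01,0.03,0.02],-0.05],[[0,0,0],[0,0.03,0.02],-0.05],[[0,0,0],[0,0.03,0.02],-0.05],[[0,0,0],[0,0.03,0.02],-0.05],[[0,0,0],[0,0.03,0],-0.05],[[0,0,0],[0,0,0],-0.05]]}}

```text
time_s: 7.35
tool_pos: [653.7, 133.1, 161.0]
tcp_rot: [-0.013, 0.707, 0.014, 0.707]
ft_force: [-1.2, 0.9, -0.6]
opening: 0.526
```

```bash
python3 -c "
from h import *
crop('top',296,200,84,60,9,'pics/t5.png'); crop('scene',215,165,75,56,10,'pics/s5.png')"
```

```text
(no output)
```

View pics/t5.png

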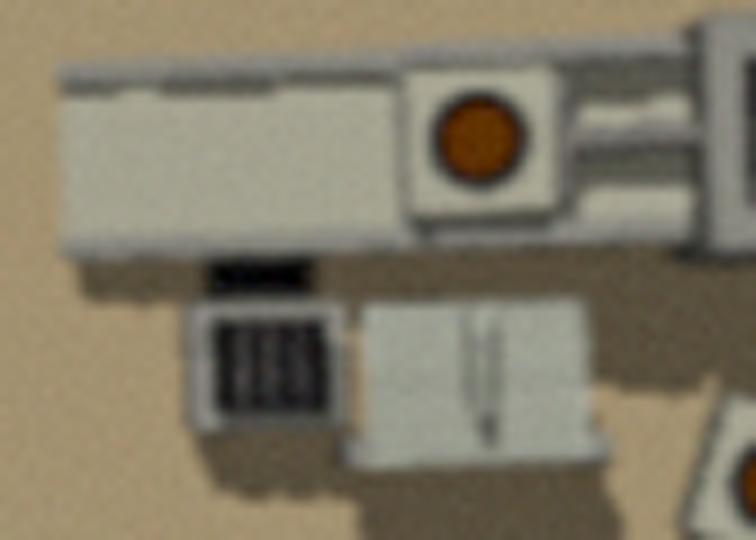

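View pics/s5.png

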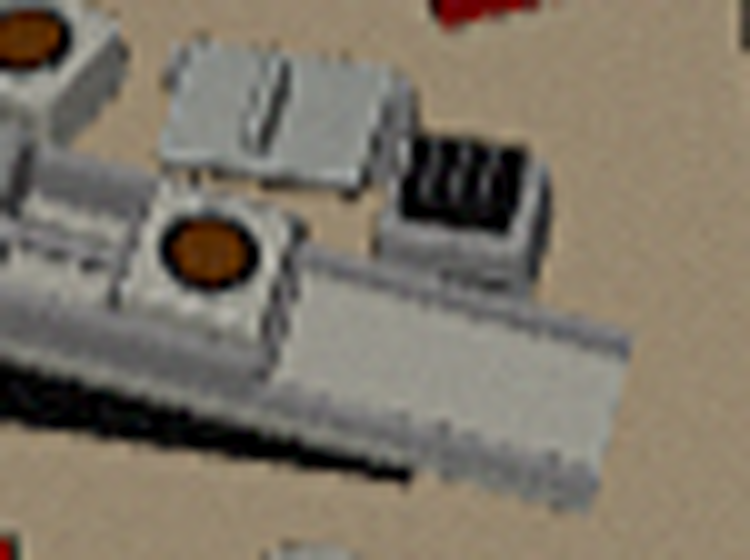

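The key is at (213–328, 320–412) in the top crop, centre (271, 366). In the scene crop its centre is about (463, 184). The chute end is at (62, 75)–(66, 250) in the top crop, and the guard clearly sits behind the key.

```bash
python3 - <<'E'
from h import *
from scipy.optimize import least_squares
T=lambda *p:((np.array(p)+.5)/9-.5+[296,200]); S=lambda *p:((np.array(p)+.5)/10-.5+[215,165])
pts=[('top',(62,59,38),T(271,366)),('scene',(62,59,38),S(463,184)),
 ('top',(5.4,0,59.6),T(479,139)),('scene',(5.4,0,59.6),S(210,250)),
 ('top',(117,0,16),T(63,163)),('scene',(117,0,10),S(612,415))]
L2W=lambda q,P:R.from_euler('z',q[2]).apply(P)+[q[0],q[1],0]
def res(v): return np.concatenate([proj(n,L2W(v,P))[0]-uv+(v[3:5] if n=='top' else v[5:7]) for n,P,uv in pts]+[v[3:]])
for lk in (0,1):
    f=(lambda v:res(v)) if lk else (lambda v:res(np.r_[v[:3],0,0,0,0]))
    v=least_squares(f,[592,-115,1.6,0,0,0,0],x_scale=[10,10,.1,1,1,1,1]).x
    print(v.round(3)); print(f(v)[:12].reshape(-1,2).round(2).tolist(), L2W(v,[62,59,38]).round(1),L2W(v,[62,0,21]).round(1))
print('rays key',ray('top',*pts[0][2],38),ray('scene',*pts[1][2],38), 'chute end',ray('top',*pts[4][2],16),ray('scene',*pts[5][2],10))
o=manip.observe();print(o['tool_pos'],o['time_s'])
E
```

```text
[ 592.306 -115.32     1.599    0.       0.       0.       0.   ]
[[-0.64, -0.05], [-0.76, -1.65], [-0.41, 0.06], [-0.84, 0.26], [-0.78, -0.25], [-0.36, 0.31]] [531.6 -55.   38. ] [590.6 -53.3  21. ]
[ 5.92240e+02 -1.15321e+02  1.59900e+00  4.55000e-01  3.60000e-02
  4.87000e-01  2.86000e-01]
[[-0.18, 0.02], [-0.27, -1.39], [0.05, 0.12], [-0.35, 0.53], [-0.32, -0.18], [0.14, 0.57]] [531.5 -55.   38. ] [590.5 -53.3  21. ]
rays key [531.47640777 -56.56528646  38.        ] [537.05509445 -51.4181168   38.        ] chute end [ 5.88402753e+02 -3.36447517e-01  1.60000000e+01] [587.76761446   2.37123567  10.        ]
[653.07528195 128.71507405 161.21724977] 7.45
```

>>> {"api": "jog_arm", "payload": {"moves": [[[0,0,0],[0,-0.0297,-0.0163],-0.05],[[0,0,0],[0,-0.0297,-0.0163],-0.05],[[0,0,0],[0,-0.0297,-0.0163],-0.05],[[0,0,0],[0,-0.0297,-0.0163],-0.05],[[0,0,0],[0,-0.0297,-0.0163],-0.05],[[0,0,0],[0,-0.0297,-0.0163],-0.05],[[0,0,0],[0.02,0,0],-0.05],[[0,0,0],[0.02,0,0],-0.05],[[0,0,0],[0.02,0,0],-0.05],[[0,0,0],[0.02,0,0],-0.05],[[0,0,0],[0.01,0,0],-0.05],[[0,0,0],[0,0,0],-0.05]]}}

```text
time_s: 8.45
tool_pos: [559.7, -54.2, 70.1]
tcp_rot: [-0.011, 0.709, 0.012, 0.705]
ft_force: [-0.1, -1.1, 0.3]
opening: 0.525
```

```bash
python3 -c "
from h import *
crop('scene',205,145,80,60,10,'pics/s6.png');print(manip.observe()['tool_pos'],manip.observe()['ft_force'])"
```

```text
[560.93702432 -54.03832396  71.58279063] [-0.43871066  0.23129606 -0.14522344]
```

View pics/s6.png

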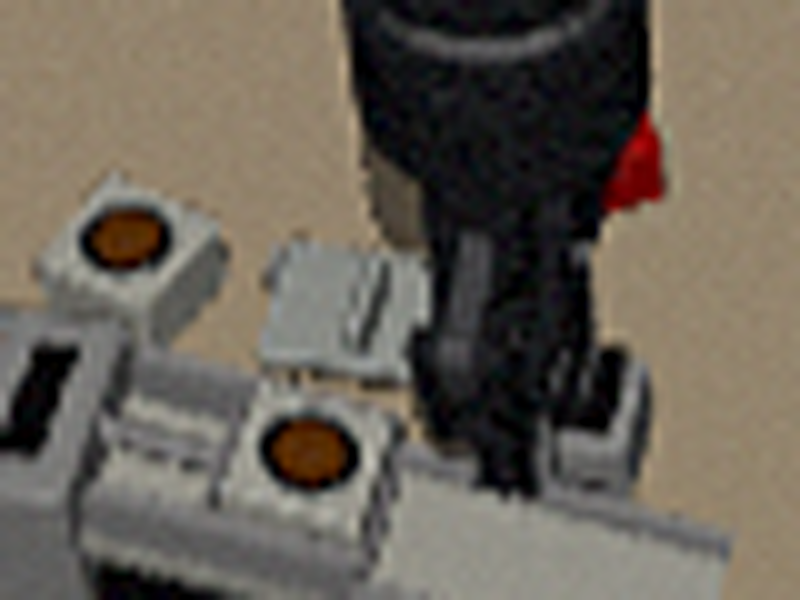

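The chute finger's tip is at about (505, 492), over the chute beside the key. I'll compare it with the key in this same camera.

```bash
python3 -c "
from h import *
for z in (50,55,60): print(z,ray('scene',205+50.0,145+48.7,z))"
```

```text
50 [586.97410274 -54.75985     50.        ]
55 [590.76248672 -53.42992016  55.        ]
60 [594.5508707  -52.09999031  60.        ]
```

>>> {"api": "jog_arm", "payload": {"moves": [[[0,0,0],[0.004,0.001,0.001],-0.05],[[0,0,0],[0.004,0,0],-0.05],[[0,0,0],[0.004,0,0],-0.05],[[0,0,0],[0,0,0],-0.05],[[0,0,0],[0,0,0],-0.05]]}}

```text
time_s: 8.92
tool_pos: [563.0, -52.0, 60.4]
tcp_rot: [-0.012, 0.707, 0.012, 0.707]
ft_force: [0.6, -0.5, -0.6]
opening: 0.526
```

>>> {"api": "jog_arm", "payload": {"moves": [[[0,0,0],[0.002,0,0],-0.05],[[0,0,0],[0.001,0,0],-0.05],[[0,0,0],[0,0,0],-0.05],[[0,0,0],[0,0,0],-0.05]]}}

```text
time_s: 9.25
tool_pos: [563.0, -52.1, 57.3]
tcp_rot: [-0.012, 0.707, 0.012, 0.707]
ft_force: [0.2, -0.5, -0.4]
opening: 0.524
```

>>> {"api": "jog_arm", "payload": {"moves": [[[0,0,0],[0.002,0,0],-0.05],[[0,0,0],[0.001,0,0],-0.05],[[0,0,0],[0,0,0],-0.05],[[0,0,0],[0,0,0],-0.05]]}}

```text
time_s: 9.58
tool_pos: [563.2, -52.1, 54.3]
tcp_rot: [-0.012, 0.707, 0.012, 0.707]
ft_force: [-0.9, -0.0, 1.3]
opening: 0.529
```

>>> {"api": "jog_arm", "payload": {"moves": [[[0,0,0],[0.002,0,0],-0.05],[[0,0,0],[0.001,0,0],-0.05],[[0,0,0],[0,0,0],-0.05]]}}

```text
time_s: 9.83
tool_pos: [563.2, -52.2, 51.2]
tcp_rot: [-0.012, 0.707, 0.012, 0.707]
ft_force: [0.4, 0.2, 1.1]
opening: 0.526
```

>>> {"api": "jog_arm", "payload": {"moves": [[[0,0,0],[0.002,0,0],-0.05],[[0,0,0],[0.002,0,0],-0.05],[[0,0,0],[0,0,0],-0.05],[[0,0,0],[0,0,0],-0.05]]}}

```text
time_s: 10.17
tool_pos: [563.1, -52.1, 47.3]
tcp_rot: [-0.012, 0.707, 0.012, 0.707]
ft_force: [0.6, -0.5, 2.3]
opening: 0.528
```

>>> {"api": "jog_arm", "payload": {"moves": [[[0,0,0],[0.001,0,0],-0.05],[[0,0,0],[0.001,0,0],-0.05],[[0,0,0],[0,0,0],-0.05],[[0,0,0],[0,0,0],-0.05]]}}

```text
time_s: 10.5
tool_pos: [563.2, -52.0, 46.5]
tcp_rot: [-0.012, 0.707, 0.012, 0.707]
ft_force: [-1.8, 0.2, 11.1]
opening: 0.523
```

>>> {"api": "jog_arm", "payload": {"moves": [[[0,0,0],[0,0,0],-0.05],[[0,0,0],[0,0,0],-0.05],[[0,0,0],[0,0,0],-0.05],[[0,0,0],[0,0,0],-0.05],[[0,0,0],[0,0,0],-0.05],[[0,0,0],[0,0,0],-0.05]]}}

```text
time_s: 11.0
tool_pos: [563.1, -52.0, 46.5]
tcp_rot: [-0.012, 0.707, 0.012, 0.707]
ft_force: [-0.9, 1.2, 10.2]
opening: 0.526
```

```bash
python3 -c "
from h import *
crop('scene',205,145,80,60,10,'pics/s7.png')
F=[]
for i in range(8): manip.camera('top'); F.append(manip.observe()['ft_force'])
print(np.mean(F,0),np.std(F,0),manip.observe()['tool_pos'])"
```

```text
[-1.46801384  0.47647603 10.46954222] [0.39426265 0.62243814 0.32412938] [563.12892648 -52.06697872  46.5034872 ]
```

View pics/s7.png

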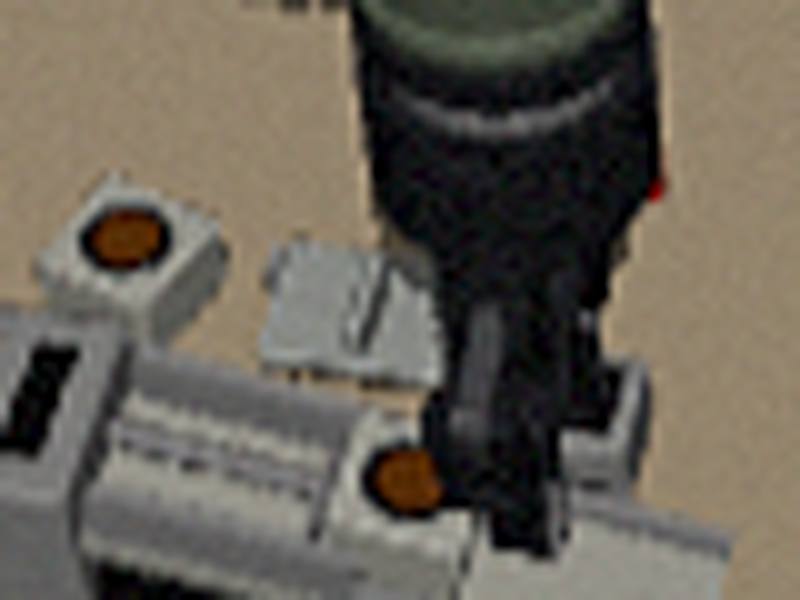

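The carrier has come out, with its window now at (405, 480), and it rests against the finger at (520, 540). The guard is back, and the key is held at its stop with 10 N. Handing in.

```bash
python3 -c "
from station import manip
print(manip.job_done())"
```

```text
the job is handed in; nothing more can be done
None
```

I slid the guard back to its stop, then pressed the eject key fully down with one fingertip while the other finger stood in the chute. The carrier came out and stopped against that finger. I handed the job in at about 11.5 s of the 32 s allowed; no verdict was reported.

**Last checks:**
- **Guard:** the push force jumped to 13 N with no further movement, which I took as the stop. The final picture shows the guard well behind the key.
- **Key:** first contact was at a TCP height of about 54.5 mm and it came to rest at 46.5 mm. That matches the full 8 mm of travel, held with a steady 10.5 N.
- **Carrier:** the picture shows it roughly 30 mm out of its nest, flat on the chute floor and against the finger.
- **Lean on the finger:** this is the weakest check. The sideways force averaged 0.5 N with 0.6 N of noise, so it agrees with the picture but doesn't prove contact by itself.
- **Other objects:** I saw nothing disturbed in the pictures I viewed. The last one, a close crop, shows only the spare clearly; I took no wide view at the end.

**Disagreement:** the two cameras placed the key about 5 mm apart in both x and y. I aimed close to the top camera's position, and the offset was within the key's size.

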